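# Nest the blue sample cups in the analysis lab

### The job

Put the set of blue sample cups away as a nest: first set the medium blue cup upright down inside the large blue bowl, then set the small blue cup upright down inside the medium one, each resting on the floor of the next. Leave the large bowl where it stands on its dark round plate, and leave the white porcelain cup alone. Lower each cup in gently; do not drop it in from a height.

Things in the scene. Friction and masses are not known exactly. Their poses are not given: they have to be found in the camera images.
- large: Large blue plastic bowl, round, upright walls, open top: outer diameter 104 mm, inner 96 mm, height 60 mm, solid floor 14 mm thick, 0.3 kg. It stands on a fixed dark round plate, 144 mm across, 12 mm thick, and is not to be moved. Origin at the centre of its underside, z up its axis; yaw means nothing.
- medium_centre (a point): Centre (on the axis, 38 mm above the underside) of the medium blue cup, round, straight walls: outer diameter 64 mm, inner 56 mm, height 76 mm, heavy floor 26 mm thick, about 0.16 kg. z up its axis. Nested, its centre is 52 mm above the bowl's underside and its rim 30 mm above the bowl's rim: grip it across the outside by its top 20 mm, so the fingers clear the bowl.
- small_centre (a point): Centre (on the axis, 39 mm above the underside) of the small blue cup, slim, round, straight walls: outer diameter 36 mm, height 78 mm, wall 4 mm, about 0.06 kg. z up its axis. Nested, its centre is 27 mm above the medium cup's centre and its rim 28 mm above that cup's rim: grip it across the outside by its top 20 mm.
- white_cup_centre (a point): Centre (half-way up) of a white porcelain cup, diameter 40 mm, height 66 mm: not of the blue set, to be left alone. It, an amber jar and the blue vessels stand in one row from left to right in any order, walls at least 30 mm apart; nothing in or near the row is higher than 80 mm (taller bottles stand over 0.78 m ahead of the robot).
There are look-alikes about, which are no part of the job. What is shaped like the part that bears small_centre but brown is not meant.

How it is judged (in metres and radians):
On the way, in this order (a step that is already met when the one before it is completed fails the run):
1. the medium cup stands upright on the floor of the large bowl (horizontal distance between medium_centre and large below 0.022 m and z of medium_centre in the frame of large between 0.044 and 0.058 m and angle between medium_centre's own z axis and vertical below 0.17 rad), for 0.2 s.
2. the small cup stands upright on the floor of the medium cup, which is in the large bowl (all of step 1 and horizontal distance between small_centre and medium_centre below 0.015 m and z of small_centre in the frame of medium_centre between 0.02 and 0.033 m and angle between small_centre's own z axis and vertical below 0.17 rad), for 0.2 s.
At the end, for the whole second after the job is handed in: Medium cup on the large bowl's floor (centres within 22 mm across, height within 6 mm), small cup on the medium's floor (within 15 mm across, height within 6 mm), all upright within 0.17 rad, the large bowl within 30 mm of where it stood (all of step 2 and distance of large from where it was at the start of the episode below 0.03 m and angle between large's own z axis and vertical below 0.17 rad); the robot touches nothing.
It fails at once if the white porcelain cup is moved more than 30 mm or tipped (distance of white_cup_centre from where it was at the start of the episode above 0.03 m or angle between white_cup_centre's own z axis and vertical above 0.35 rad).
It fails at once if the medium cup is dropped into the large bowl from a height (falls into it faster than 0.7 m/s) (horizontal distance between medium_centre and large below 0.04 m and z of medium_centre in the frame of large between 0.02 and 0.16 m and linear speed of medium above 0.7 m/s).
It fails at once if the small cup is dropped into the medium cup from a height (falls into it faster than 0.7 m/s) (horizontal distance between small_centre and medium_centre below 0.04 m and z of small_centre in the frame of medium_centre between 0.02 and 0.14 m and linear speed of small above 0.7 m/s).
It also fails if it takes over 64 s, if anything falls off the work surface, if the arm or the gripper's body presses on something with over 40 N, if the wrist force passes 120 N, or if a joint passes its speed limit or range.

### The arm

A 6-joint arm with a two-finger parallel gripper is mounted at the origin on the work surface. World frame = base frame: x ahead of the robot, y to its left, z up, the work surface at z = 0. Lengths are in m, angles in degrees, forces in N, time in s.
With the tool pointing down it reaches from about 0.4 to 0.825 m from the base axis. Payload 7 kg.
Tool frame: the origin (TCP) lies at the very end of the fingers, on their centre line; the grasp point (between the pads) lies 19 mm behind it; z points along the fingers, y is the line along which they close (so a half turn about z gives the same grasp; the last joint's range is limited). The gripper opens to 88 mm and grips with 3 to 60 N. Pads are 19 mm wide; open, the fingers measure 130 mm over their backs; the gripper's body (78 mm by 193 mm) begins 47 mm behind the grasp point.
Start: joints at [-47.779, 20.546, 0.682, 0, -70.136, -16.507], TCP at [0.293, -0.608, 0.227] pointing down, gripper open.
Joint ranges: [-176.03, 176.03], [-82.01, 121.73], [-58.28, 71.71], [-173.87, 95.51], [-174.79, -0.11], [-173.66, 173.66]. Speed limits (degrees/s): [136.94, 136.94, 172.46, 180, 180, 180].

### API

Orientations are given as [roll, pitch, yaw] about the fixed x, y, z axes, in that order (R = Rz(yaw) Ry(pitch) Rx(roll)).
In Python, from plant import r gives the robot as it stands. The module is installed in compiled form; this text tells all that it offers.
- The arm moves only by the tool jog_arm, never from a script. Its arguments are lists of equal length, an entry for each row: "travel": the shift along the tool's x, y, z each as a share of 50 cm, from -1 to 1, a list of three; "dr": the turn, a rotation vector about the tool's x, y, z each as a share of 360 degrees, from -1 to 1, a list of three; "claw": the opening, from 0 (shut) to 1 (fully open). A call has exactly 10 rows; each row is the pose to reach, as a shift and turn from the pose commanded when the call began, along the tool's axes at that moment, turning the shorter way round; what a row does not reach only later rows make up. A row lasts 1/8 s, in which the tool goes at most 62.5 mm and 10.7 degrees, less where a joint would pass 70% of its speed; a pose out of reach is approached as far as the arm can. A call with a number of a shift or a turn outside -1 to 1 is refused whole. A call with a gripper value outside its range is refused whole. The fingers move at their own pace and stop on an object; "newtons" is the grip in N (left out, the last holds). Time passes only in rows, so rows that repeat a pose let the fingers close, or fill a call up. It gives the time, the measured TCP pose, the force, the opening and the grip force at its end, in the units of the state.
- r.get_state(): the state, without advancing time (a new reading comes with each control period).
- r.capture(name): name is "scene" or "top" or "wrist"; returns a dict with "pixels" (384x512x3 uint8, red, green, blue), "range_z" (384x512 float32, m along the optical axis (not along the pixel's ray), 0 where there is no reading), "fx", "fy", "cx", "cy" (pixels), "position" and "attitude" of the camera in the world; the wrist camera has in their place "hand_eye" (4x4, takes a point from camera to tool coordinates, whose origin is the TCP and whose axes are the flange's). Camera axes: x right, y up, looking along -z (the intrinsics and any distortion apply to the point x, -y, -z); pixel columns grow to the right and rows downward; lengths in m; the calibration is good to about 2 mm. A picture is of the moment at which its call begins: read the wrist's pose just before it.
- r.close_job(): hands the job in; it is judged then, once.
Trained networks look in the newest picture that a camera, given by its name, has taken for a name from the list of things; names that differ only in an ending like _2 or _b are one class to them, and where a whole thing is asked for, a point or a joint stands for the part that bears it (a point fixed in the world has none). Each returns a list of dicts, best first, with "conf" (0 to 1); they miss things now and then, are a little off and sometimes report something else, mostly with a low value. They report only what shows in the picture. A call takes as long as a camera call. They do not tell look-alikes from the thing itself.
- r.boxes_of(name, camera): "extent" ([left, top, right, bottom] in pixels, round what is visible of it).
- r.regions_of(name, camera): "pixels" (384x512 bool, what is visible of it) and "extent" ([left, top, right, bottom] in pixels, round what is visible of it).
- r.tip_of(name, camera): "at" ([column, row] in pixels: a listed point, or the origin of a listed thing).
The state is a dict: "time_s": time; "joints": joint angles; "qd": joint speeds; "joint_torque": joint torques, N m; "tcp_pos": TCP position; "eef_rot": TCP orientation; "contact_force": force on the tool from outside, world axes, zero at the start; "moment": the same for the moment, N m; "gripper_width": finger opening in m; "gripper_force": force on a finger pad.
Only numpy, scipy, OpenCV 4.12 (cv2) and the standard library are available. Lean on these libraries where they do the work, as an engineer would, in place of code of your own. Each camera call takes 0.05 s, during which the arm holds its last target. There are 200 camera calls.

## Working session

There is one attempt and no reset: what is moved stays moved. The work goes in short steps, Python scripts to look and compute and a tool call to move; the robot and the scene stay as the last step left them, time stands still between calls to the robot, and variables do not carry over. Pictures are saved under pics/ and viewed, at most 10 in all, crops included, and the job is handed in when it is done.

Besides the shell and the picture viewer there is one more tool, called after "Emit:" by a JSON object that holds its "op" and its "data", one argument or row to a line. jog_arm: Moves the arm, as the interface text tells. Its arguments: {"type":"object","properties":{"travel":{"type":"array"},"dr":{"type":"array"},"claw":{"type":"array"},"newtons":{"type":"number"}},"required":["travel","dr","claw"]}

```bash
mkdir -p pics; cat > h.py <<'E'
import numpy as np, cv2
from scipy.spatial.transform import Rotation as R
from plant import r
def rot(a):
    a=np.array(a,float)
    if a.shape==(3,3): return a
    if a.size==4: return R.from_quat(a).as_matrix()
    return R.from_euler('xyz',a,degrees=True).as_matrix()
def cam(name):
    s=r.get_state(); c=r.capture(name)
    if 'hand_eye' in c:
        T=np.eye(4);T[:3,:3]=rot(s['eef_rot']);T[:3,3]=s['tcp_pos'];T=T@np.array(c['hand_eye'])
    else:
        T=np.eye(4);T[:3,:3]=rot(c['attitude']);T[:3,3]=c['position']
    v,u=np.mgrid[:384,:512]; z=c['range_z']
    P=np.stack([(u-c['cx'])/c['fx']*z,-(v-c['cy'])/c['fy']*z,-z],-1)
    c['W']=P@T[:3,:3].T+T[:3,3]; c['T']=T
    return c
def save(c,f): cv2.imwrite('pics/'+f,c['pixels'][...,::-1])
def find(c,name,camn):
    for d in r.regions_of(name,camn)[:3]:
        m=d['pixels']&(c['range_z']>0); W=c['W'][m]
        if len(W)<20: continue
        zt=np.percentile(W[:,2],97); top=W[W[:,2]>zt-.008]
        (x,y),rad=cv2.minEnclosingCircle(top[:,:2].astype(np.float32))
        print(camn,name,round(d['conf'],2),d['extent'],'n',m.sum(),'ztop',zt.round(3),'med',np.median(top[:,:2],0).round(3),'circ',round(x,4),round(y,4),round(rad,4),'rgb',np.median(c['pixels'][m],0))
E
python3 - <<'E'
from h import *
for n in('top','scene'):
    c=cam(n); save(c,n+'.png')
    print({k:v for k,v in c.items() if k not in('pixels','range_z','W','T')})
    for o in('large','medium_centre','small_centre','white_cup_centre'): find(c,o,n)
print(r.get_state())
a=cv2.imread('pics/top.png')
E
```

```text
{'fx': 358.2806509152524, 'fy': 358.2806509152524, 'cx': 249.2475657490079, 'cy': 190.87966511672556, 'position': array([ 0.42523695, -0.00806059,  0.94142821]), 'attitude': array([  5.94153428,   0.55951858, -91.19334505])}
top large 0.74 [363.7, 150.7, 414.9, 192.1] n 1628 ztop 0.072 med [ 0.559 -0.352] circ 0.5583 -0.3491 0.0526 rgb [20. 22. 59.]
top medium_centre 0.96 [100.0, 190.2, 138.3, 216.9] n 790 ztop 0.077 med [0.491 0.332] circ 0.4919 0.3322 0.0321 rgb [29.  32.  61.5]
top small_centre 0.69 [305.3, 182.0, 326.4, 197.4] n 232 ztop 0.079 med [ 0.517 -0.166] circ 0.517 -0.1669 0.0176 rgb [27. 26. 54.]
top small_centre 0.66 [275.6, 187.3, 289.4, 199.3] n 212 ztop 0.08 med [ 0.509 -0.09 ] circ 0.5098 -0.0891 0.0178 rgb [51.5 34.  20. ]
top white_cup_centre 0.71 [182.1, 195.2, 201.8, 212.7] n 232 ztop 0.066 med [0.487 0.144] circ 0.4912 0.1479 0.0189 rgb [88.5 82.5 75.5]
{'fx': 475.47639949457397, 'fy': 475.47639949457397, 'cx': 255.93224106631772, 'cy': 198.79085427494402, 'position': array([1.19624184, 0.19757057, 0.83382414]), 'attitude': array([ 41.89157624,  -0.86913682, 1
[... 931 characters left out ...]
5.  80. ]
{'time_s': 0.5, 'joints': array([-4.77774733e+01,  2.05470985e+01,  6.79772802e-01, -1.93000812e-04,
       -7.01359090e+01, -1.65103838e+01]), 'qd': array([ 0.01229172, -0.00458754, -0.04126542,  0.03885886, -0.02748555,
        0.02835167]), 'joint_torque': array([ 5.41733752e-04, -5.81800103e+01,  2.93066007e+01,  6.99710906e+00,
        1.18958432e-02,  6.21398932e-07]), 'tcp_pos': array([ 0.2928468 , -0.60811983,  0.22653566]), 'eef_rot': array([ 1.79996847e+02, -7.45237312e-04, -1.54287923e+02]), 'contact_force': array([ 0.47074636, -0.19141007,  0.33036583]), 'moment': array([-0.02087317, -0.01651447, -0.00415747]), 'gripper_force': 0.0, 'gripper_width': 0.08770198497422244}
```

View pics/top.png

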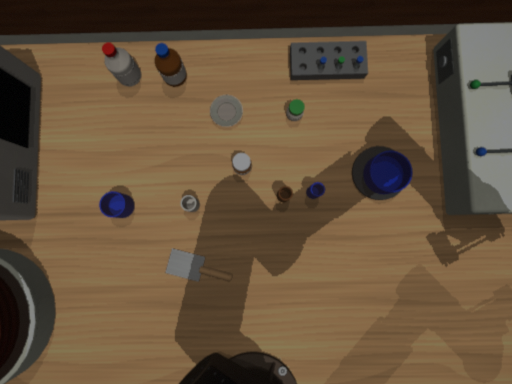

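View pics/scene.png

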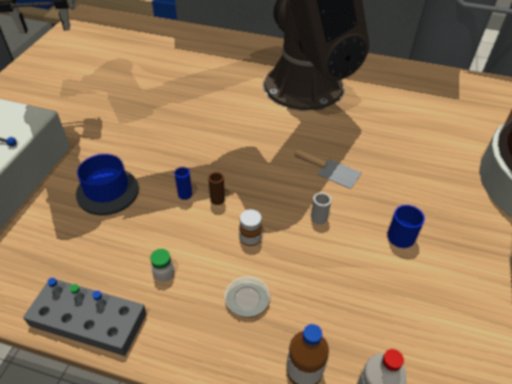

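The top view shows the large bowl (388,172), small blue cup (316,190), brown look-alike (285,194), white cup (189,203) and medium cup (117,205). The scene view agrees. I'll grip along world x (yaw −90) to stay clear of the neighbours and the box.

Emit:
{"op": "jog_arm", "data": {
  "travel": [
    [-0.716,0.672,0],
    [-0.716,0.672,0],
    [-0.716,0.672,0],
    [-0.716,0.672,0],
    [-0.716,0.672,0],
    [-0.716,0.672,0],
    [-0.716,0.672,0],
    [-0.716,0.672,0],
    [-0.716,0.672,0],
    [-0.716,0.672,0]
  ],
  "dr": [
    [0,0,-0.1786],
    [0,0,-0.1786],
    [0,0,-0.1786],
    [0,0,-0.1786],
    [0,0,-0.1786],
    [0,0,-0.1786],
    [0,0,-0.1786],
    [0,0,-0.1786],
    [0,0,-0.1786],
    [0,0,-0.1786]
  ],
  "claw": [1,1,1,1,1,1,1,1,1,1]
}}

```text
time_s: 1.75
tcp_pos: [0.4696, -0.1499, 0.2267]
eef_rot: [-180.0, -0.0, -89.9]
contact_force: [0.2, 0.2, 0.2]
gripper_width: 0.0875
gripper_force: 0.0
```

Emit:
{"op": "jog_arm", "data": {
  "travel": [
    [-0.964,-0.043,0],
    [-0.964,-0.043,0],
    [-0.964,-0.043,0],
    [-0.964,-0.043,0],
    [-0.964,-0.043,0],
    [-0.964,-0.043,0],
    [-0.964,-0.043,0],
    [-0.964,-0.043,0],
    [-0.964,-0.043,0],
    [-0.964,-0.043,0]
  ],
  "dr": [
    [0,0,0],
    [0,0,0],
    [0,0,0],
    [0,0,0],
    [0,0,0],
    [0,0,0],
    [0,0,0],
    [0,0,0],
    [0,0,0],
    [0,0,0]
  ],
  "claw": [1,1,1,1,1,1,1,1,1,1]
}}

```text
time_s: 3.0
tcp_pos: [0.4914, 0.3306, 0.2262]
eef_rot: [180.0, -0.0, -90.1]
contact_force: [-0.1, -0.5, -0.2]
gripper_width: 0.0878
gripper_force: 0.0
```

```bash
python3 - <<'E'
from h import *
c=cam('wrist'); save(c,'w1.png'); find(c,'medium_centre','wrist'); print(c['hand_eye'])
s=r.get_state(); print(s['tcp_pos'],s['eef_rot'],s['joints'])
E
```

```text
wrist medium_centre 0.78 [227.5, 150.3, 285.1, 214.4] n 2979 ztop 0.076 med [0.492 0.331] circ 0.4923 0.3311 0.0321 rgb [ 27.  42. 108.]
[[-8.36578038e-04  9.69171990e-01  2.46383752e-01  6.70692885e-02]
 [ 9.99999540e-01  9.26455098e-04 -2.48866568e-04 -7.95503954e-04]
 [-4.69457990e-04  2.46383430e-01 -9.69172320e-01 -1.57538936e-01]
 [ 0.00000000e+00  0.00000000e+00  0.00000000e+00  1.00000000e+00]]
[0.49140942 0.33030184 0.22667505] [ 1.79996040e+02 -8.29053632e-03 -9.00946932e+01] [ 5.28092107e+01  1.28023603e+01 -1.01428083e+01  2.00010396e-03
 -6.70638326e+01 -5.29046838e+01]
```

View pics/w1.png

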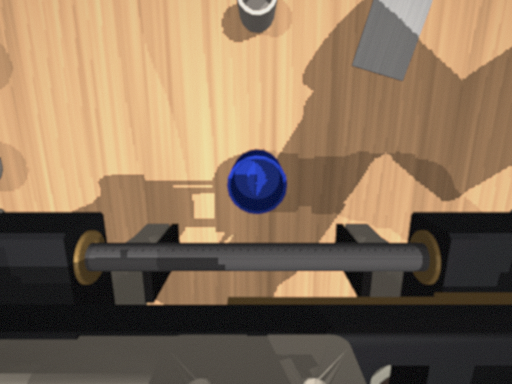

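Emit:
{"op": "jog_arm", "data": {
  "travel": [
    [-0.001,-0.002,0.1],
    [-0.001,-0.002,0.2],
    [-0.001,-0.002,0.28],
    [-0.001,-0.002,0.33],
    [-0.001,-0.002,0.3446],
    [-0.001,-0.002,0.3446],
    [-0.001,-0.002,0.3446],
    [-0.001,-0.002,0.3446],
    [-0.001,-0.002,0.3446],
    [-0.001,-0.002,0.3446]
  ],
  "dr": [
    [0,0,0],
    [0,0,0],
    [0,0,0],
    [0,0,0],
    [0,0,0],
    [0,0,0],
    [0,0,0],
    [0,0,0],
    [0,0,0],
    [0,0,0]
  ],
  "claw": [1,1,1,1,1,1,0.5,0.5,0.5,0.5],
  "newtons": 20
}}

```text
time_s: 4.35
tcp_pos: [0.4923, 0.3328, 0.055]
eef_rot: [-180.0, 0.0, -90.0]
contact_force: [-1.6, -0.7, 4.9]
gripper_width: 0.0645
gripper_force: 20.0
```

Emit:
{"op": "jog_arm", "data": {
  "travel": [
    [0,0,-0.05],
    [0,0,-0.15],
    [0,0,-0.25],
    [0,0,-0.3],
    [0.06,-0.01,-0.3],
    [0.16,-0.02,-0.3],
    [0.28,-0.03,-0.3],
    [0.4,-0.045,-0.3],
    [0.52,-0.055,-0.3],
    [0.6,-0.06,-0.3]
  ],
  "dr": [
    [0,0,0],
    [0,0,0],
    [0,0,0],
    [0,0,0],
    [0,0,0],
    [0,0,0],
    [0,0,0],
    [0,0,0],
    [0,0,0],
    [0,0,0]
  ],
  "claw": [0.5,0.5,0.5,0.5,0.5,0.5,0.5,0.5,0.5,0.5],
  "newtons": 25
}}

```text
time_s: 5.6
tcp_pos: [0.5215, 0.0301, 0.2041]
eef_rot: [180.0, -0.0, -90.1]
contact_force: [0.3, 0.2, -2.0]
gripper_width: 0.0642
gripper_force: 25.0
```

Emit:
{"op": "jog_arm", "data": {
  "travel": [
    [0.06,-0.01,0],
    [0.18,-0.02,0],
    [0.3,-0.04,0],
    [0.4,-0.05,0],
    [0.48,-0.06,0],
    [0.53,-0.07,0],
    [0.56,-0.075,0],
    [0.56,-0.075,0],
    [0.56,-0.075,0],
    [0.56,-0.075,0]
  ],
  "dr": [
    [0,0,0],
    [0,0,0],
    [0,0,0],
    [0,0,0],
    [0,0,0],
    [0,0,0],
    [0,0,0],
    [0,0,0],
    [0,0,0],
    [0,0,0]
  ],
  "claw": [0.5,0.5,0.5,0.5,0.5,0.5,0.5,0.5,0.5,0.5]
}}

```text
time_s: 6.85
tcp_pos: [0.5597, -0.2467, 0.2044]
eef_rot: [-180.0, 0.0, -89.9]
contact_force: [0.1, 1.1, -1.3]
gripper_width: 0.0642
gripper_force: 25.0
```

```bash
python3 - <<'E'
from h import *
c=cam('wrist'); save(c,'w2.png'); find(c,'large','wrist'); find(c,'medium_centre','wrist')
c=cam('top'); W=c['W'].reshape(-1,3)
m=(W[:,1]<-.45)&(W[:,1]>-.75)&(W[:,0]>.4)&(W[:,0]<.7)&(W[:,2]>.02); B=W[m]
print('box',B.min(0),B.max(0)) if m.any() else 0
s=r.get_state(); print(s['tcp_pos'],s['eef_rot'])
E
```

```text
wrist large 0.78 [201.5, 10.3, 318.4, 133.7] n 10896 ztop 0.072 med [ 0.558 -0.365] circ 0.5591 -0.3515 0.052 rgb [ 52.  82. 218.]
wrist medium_centre 0.95 [199.9, 168.6, 317.9, 298.6] n 8993 ztop 0.225 med [ 0.561 -0.264] circ 0.5611 -0.2502 0.033 rgb [ 24.  39. 102.]
box [ 0.4503295  -0.64701032  0.0203432 ] [ 0.63577245 -0.50660759  0.14036065]
[ 0.55973698 -0.24708875  0.20447821] [-1.79978847e+02  8.52346990e-04 -8.99503444e+01]
```

View pics/w2.png

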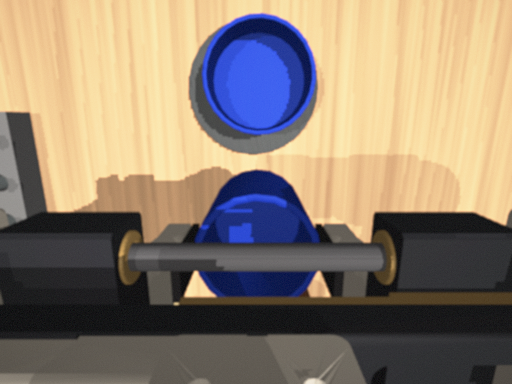

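Emit:
{"op": "jog_arm", "data": {
  "travel": [
    [0.08,0.001,0],
    [0.17,0.001,0],
    [0.204,0.001,0],
    [0.204,0.001,0],
    [0.204,0.001,0.05],
    [0.204,0.001,0.1],
    [0.204,0.001,0.15],
    [0.204,0.001,0.19],
    [0.204,0.001,0.21],
    [0.204,0.001,0.21]
  ],
  "dr": [
    [0,0,0],
    [0,0,0],
    [0,0,0],
    [0,0,0],
    [0,0,0],
    [0,0,0],
    [0,0,0],
    [0,0,0],
    [0,0,0],
    [0,0,0]
  ],
  "claw": [0.5,0.5,0.5,0.5,0.5,0.5,0.5,0.5,0.5,0.5]
}}

```text
time_s: 8.3
tcp_pos: [0.559, -0.3489, 0.099]
eef_rot: [179.9, 0.0, -90.0]
contact_force: [0.2, -0.1, -0.7]
gripper_width: 0.0645
gripper_force: 25.0
```

Emit:
{"op": "jog_arm", "data": {
  "travel": [
    [0,0,0.015],
    [0,0,0.027],
    [0,0,0.034],
    [0,0,0.036],
    [0,0,0.036],
    [0,0,0.036],
    [0,0,0.036],
    [0,0,0.036],
    [0,0,0.036],
    [0,0,0.036]
  ],
  "dr": [
    [0,0,0],
    [0,0,0],
    [0,0,0],
    [0,0,0],
    [0,0,0],
    [0,0,0],
    [0,0,0],
    [0,0,0],
    [0,0,0],
    [0,0,0]
  ],
  "claw": [0.5,0.5,0.5,0.5,0.5,0.8,0.9,1,1,1]
}}

```text
time_s: 9.55
tcp_pos: [0.5592, -0.3496, 0.0813]
eef_rot: [-180.0, -0.0, -90.0]
contact_force: [0.1, -0.4, -0.4]
gripper_width: 0.0877
gripper_force: 0.0
```

Emit:
{"op": "jog_arm", "data": {
  "travel": [
    [0,0,-0.06],
    [0,0,-0.16],
    [0,0,-0.26],
    [0,0,-0.3],
    [-0.08,0.02,-0.3],
    [-0.18,0.04,-0.3],
    [-0.28,0.065,-0.3],
    [-0.34,0.08,-0.3],
    [-0.364,0.084,-0.3],
    [-0.364,0.084,-0.3]
  ],
  "dr": [
    [0,0,0],
    [0,0,0],
    [0,0,0],
    [0,0,0],
    [0,0,0],
    [0,0,0],
    [0,0,0],
    [0,0,0],
    [0,0,0],
    [0,0,0]
  ],
  "claw": [1,1,1,1,1,1,1,1,1,1]
}}

```text
time_s: 10.8
tcp_pos: [0.5174, -0.1672, 0.2316]
eef_rot: [-180.0, -0.0, -89.9]
contact_force: [0.2, -0.0, -0.7]
gripper_width: 0.088
gripper_force: 0.0
```

```bash
python3 - <<'E'
from h import *
c=cam('wrist'); save(c,'w3.png'); find(c,'small_centre','wrist')
s=r.get_state(); print(s['tcp_pos'],s['eef_rot'])
for n in('top','scene'):
    c=cam(n); find(c,'medium_centre',n); find(c,'large',n)
    save(c,n+'2.png')
    W=c['W'].reshape(-1,3); m=(np.hypot(W[:,0]-.559,W[:,1]+.351)<.045)&(W[:,2]>.085)&(W[:,2]<.115)
    if m.sum()>10: print(n,'rim',m.sum(),cv2.minEnclosingCircle(W[m,:2].astype(np.float32)),np.percentile(W[m,2],95))
E
```

```text
wrist small_centre 0.87 [248.2, 216.5, 276.1, 244.6] n 620 ztop 0.078 med [ 0.51  -0.106] circ 0.5111 -0.1008 0.0149 rgb [45.  27.  16.5]
[ 0.51738946 -0.1681539   0.23119335] [ 1.79993815e+02 -8.95816740e-03 -9.00031919e+01]
scene medium_centre 0.96 [81.8, 149.9, 116.8, 182.5] n 868 ztop 0.105 med [ 0.563 -0.351] circ 0.5606 -0.3524 0.0345 rgb [ 7. 21. 78.]
scene large 0.84 [75.8, 155.9, 126.9, 201.1] n 1133 ztop 0.075 med [ 0.583 -0.331] circ 0.56 -0.3505 0.0521 rgb [ 7. 21. 77.]
scene rim 446 ((0.5605805516242981, -0.3523973226547241), 0.03451220318675041) 0.10495193162382946
```

View pics/w3.png

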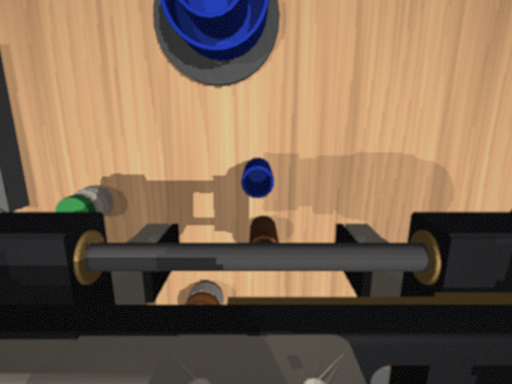

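The medium cup is nested, with its rim at about 0.103 m. The wrist view shows the small blue cup at (257,178), where the finger line expects it; the network's hit was the brown one at (262,230).

Emit:
{"op": "jog_arm", "data": {
  "travel": [
    [0,0.001,0.1],
    [0,0.001,0.2],
    [0,0.001,0.28],
    [0,0.001,0.33],
    [0,0.001,0.3486],
    [0,0.001,0.3486],
    [0,0.001,0.3486],
    [0,0.001,0.3486],
    [0,0.001,0.3486],
    [0,0.001,0.3486]
  ],
  "dr": [
    [0,0,0],
    [0,0,0],
    [0,0,0],
    [0,0,0],
    [0,0,0],
    [0,0,0],
    [0,0,0],
    [0,0,0],
    [0,0,0],
    [0,0,0]
  ],
  "claw": [0.75,0.75,0.75,0.75,0.75,0.25,0.25,0.25,0.25,0.25],
  "newtons": 15
}}

```text
time_s: 12.45
tcp_pos: [0.5171, -0.1676, 0.0578]
eef_rot: [-179.9, -0.0, -90.0]
contact_force: [-0.9, 0.5, 6.2]
gripper_width: 0.0344
gripper_force: 15.0
```

Emit:
{"op": "jog_arm", "data": {
  "travel": [
    [0,0,-0.02],
    [0,0,-0.07],
    [0,0,-0.14],
    [0,0,-0.2],
    [0,0,-0.26],
    [0,0,-0.3],
    [0,0,-0.31],
    [0,0,-0.31],
    [0,0,-0.31],
    [0,0,-0.31]
  ],
  "dr": [
    [0,0,0],
    [0,0,0],
    [0,0,0],
    [0,0,0],
    [0,0,0],
    [0,0,0],
    [0,0,0],
    [0,0,0],
    [0,0,0],
    [0,0,0]
  ],
  "claw": [0.25,0.25,0.25,0.25,0.25,0.25,0.25,0.25,0.25,0.25],
  "newtons": 20
}}

```text
time_s: 13.7
tcp_pos: [0.5162, -0.1675, 0.2111]
eef_rot: [179.9, 0.0, -90.0]
contact_force: [-0.3, 0.1, -0.9]
gripper_width: 0.0343
gripper_force: 20.0
```

```bash
python3 - <<'E'
from h import *
s=r.get_state(); print(s['tcp_pos'],s['gripper_width'])
c=cam('wrist'); save(c,'w4.png'); find(c,'small_centre','wrist')
# held cup: blue points near TCP
W=c['W']; p=c['pixels'].astype(int); b=(p[...,2]>1.5*p[...,0])&(p[...,2]>30)
t=s['tcp_pos']; m=b&(np.hypot(W[...,0]-t[0],W[...,1]-t[1])<.05)&(W[...,2]>t[2]-.07)
Q=W[m]
for lo in np.arange(t[2]-.06,t[2]+.03,.01):
    q=Q[(Q[:,2]>=lo)&(Q[:,2]<lo+.01)]
    if len(q)>5: print(round(lo,3),len(q),q[:,:2].min(0).round(4),q[:,:2].max(0).round(4))
m=b&(np.abs(W[...,2]-.102)<.006)&(W[...,1]<-.3); 
if m.sum()>20: print('medrim',m.sum(),cv2.minEnclosingCircle(W[m][:,:2].astype(np.float32)))
E
```

```text
[ 0.51618975 -0.1675481   0.21107364] 0.03426920297754656
wrist small_centre 0.8 [222.6, 187.9, 290.8, 286.8] n 3225 ztop 0.231 med [ 0.517 -0.179] circ 0.5172 -0.1694 0.0181 rgb [14. 25. 70.]
0.161 220 [ 0.5036 -0.1873] [ 0.5297 -0.1549]
0.171 314 [ 0.503  -0.1872] [ 0.5313 -0.1548]
0.181 311 [ 0.5022 -0.1874] [ 0.5313 -0.1552]
0.191 260 [ 0.5022 -0.1872] [ 0.5315 -0.1597]
0.201 253 [ 0.5    -0.1873] [ 0.5316 -0.1636]
0.211 314 [ 0.4998 -0.1873] [ 0.5346 -0.1684]
0.221 1224 [ 0.4999 -0.1873] [ 0.5345 -0.1523]
0.231 112 [ 0.5022 -0.1871] [ 0.5327 -0.1531]
medrim 327 ((0.5592752695083618, -0.32682305574417114), 0.02036593109369278)
```

View pics/w4.png

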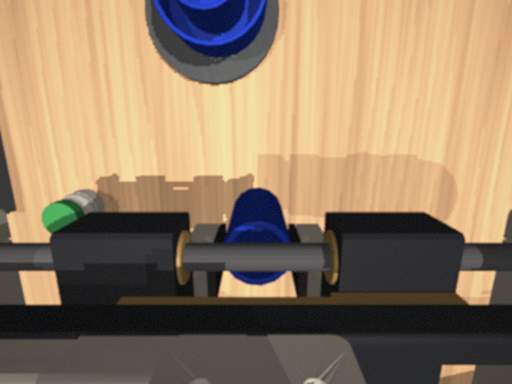

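Small cup is held upright at (257,235), its axis about 2 mm off the TCP.

Emit:
{"op": "jog_arm", "data": {
  "travel": [
    [0.08,-0.02,0],
    [0.18,-0.045,0],
    [0.28,-0.065,0],
    [0.34,-0.08,0],
    [0.363,-0.084,0],
    [0.363,-0.084,0],
    [0.363,-0.084,0.04],
    [0.363,-0.084,0.08],
    [0.363,-0.084,0.12],
    [0.363,-0.084,0.14]
  ],
  "dr": [
    [0,0,0],
    [0,0,0],
    [0,0,0],
    [0,0,0],
    [0,0,0],
    [0,0,0],
    [0,0,0],
    [0,0,0],
    [0,0,0],
    [0,0,0]
  ],
  "claw": [0.25,0.25,0.25,0.25,0.25,0.25,0.25,0.25,0.25,0.25]
}}

```text
time_s: 15.05
tcp_pos: [0.5582, -0.3476, 0.1413]
eef_rot: [179.9, 0.0, -89.9]
contact_force: [0.2, 0.6, -0.3]
gripper_width: 0.0341
gripper_force: 20.0
```

Emit:
{"op": "jog_arm", "data": {
  "travel": [
    [0,0,0.02],
    [0,0,0.04],
    [0,0,0.055],
    [0,0,0.062],
    [0,0,0.064],
    [0,0,0.064],
    [0,0,0.064],
    [0,0,0.064],
    [0,0,0.064],
    [0,0,0.064]
  ],
  "dr": [
    [0,0,0],
    [0,0,0],
    [0,0,0],
    [0,0,0],
    [0,0,0],
    [0,0,0],
    [0,0,0],
    [0,0,0],
    [0,0,0],
    [0,0,0]
  ],
  "claw": [0.25,0.25,0.25,0.25,0.25,0.25,0.5,0.7,0.8,0.8]
}}

```text
time_s: 16.3
tcp_pos: [0.5587, -0.3491, 0.11]
eef_rot: [-180.0, -0.0, -90.0]
contact_force: [-0.2, -0.7, -0.8]
gripper_width: 0.067
gripper_force: 0.0
```

Emit:
{"op": "jog_arm", "data": {
  "travel": [
    [0,0,-0.02],
    [0,0,-0.08],
    [0,0,-0.16],
    [0,0,-0.24],
    [0,0,-0.28],
    [-0.1,0,-0.28],
    [-0.22,0,-0.28],
    [-0.3,0,-0.28],
    [-0.3,0,-0.28],
    [-0.3,0,-0.28]
  ],
  "dr": [
    [0,0,0],
    [0,0,0],
    [0,0,0],
    [0,0,0],
    [0,0,0],
    [0,0,0],
    [0,0,0],
    [0,0,0],
    [0,0,0],
    [0,0,0]
  ],
  "claw": [0.8,0.8,0.8,0.8,0.8,0.8,0.8,0.8,0.8,0.8]
}}

```text
time_s: 17.55
tcp_pos: [0.5588, -0.1991, 0.2507]
eef_rot: [-179.9, -0.0, -89.9]
contact_force: [-0.2, -0.0, -0.3]
gripper_width: 0.0702
gripper_force: 0.0
```

```bash
python3 - <<'E'
from h import *
c=cam('wrist'); save(c,'w5.png')
c=cam('scene'); [find(c,o,'scene') for o in('small_centre','medium_centre','large','white_cup_centre')]
cv2.imwrite('pics/f.png',cv2.resize(c['pixels'][110:230,50:210,::-1],None,fx=4,fy=4))
E
```

```text
scene small_centre 0.92 [88.0, 140.5, 104.6, 168.3] n 372 ztop 0.133 med [ 0.56  -0.351] circ 0.5584 -0.3514 0.0192 rgb [ 8. 22. 79.]
scene small_centre 0.92 [207.7, 168.0, 221.9, 203.0] n 486 ztop 0.081 med [ 0.511 -0.091] circ 0.5103 -0.0908 0.0186 rgb [47. 28. 15.]
scene medium_centre 0.96 [82.0, 148.3, 114.3, 185.1] n 644 ztop 0.105 med [ 0.574 -0.34 ] circ 0.5604 -0.352 0.0334 rgb [ 7. 21. 78.]
scene large 0.75 [74.3, 157.9, 127.3, 202.7] n 1093 ztop 0.075 med [ 0.586 -0.325] circ 0.5597 -0.3498 0.0519 rgb [ 7. 21. 77.]
scene white_cup_centre 0.63 [311.2, 193.8, 330.6, 223.4] n 499 ztop 0.069 med [0.496 0.147] circ 0.4913 0.1472 0.0219 rgb [92. 90. 85.]
```

View pics/f.png

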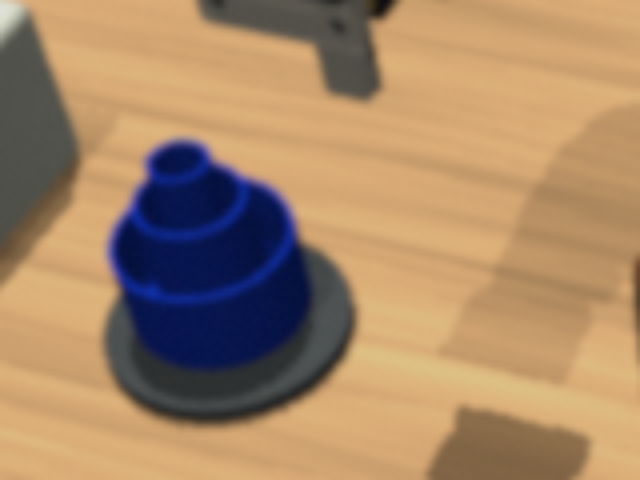

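The crop shows the three vessels nested, upright and concentric: small rim at (178,160), medium at (190,195), bowl at (205,245). The gripper is clear.

```bash
python3 -c "
from plant import r
print(r.close_job())"
```

```text
the job is handed in; nothing more can be done
None
```

The nest is done and handed in: the medium cup sits in the large bowl and the small cup in the medium one, all upright and within about 2 mm of centre, with the bowl and the white cup still in place at 17.6 s of the 64 s limit; `close_job()` returned no verdict.

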